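# Clamp a limestone blank in the carving fixture

## Task

Slide the limestone blank along its steel bed until it is fully home against the end stop, then turn the knurled thumbscrew on the bridge clockwise until its foot seats on the stone and the stone is held snugly. Stop as the resistance rises, without over-tightening (the stone is soft), let go, and leave the other things on the bench where they are.

Things in the scene. Friction and masses are not known exactly. Their poses are not given: they have to be found in the camera images.
- fixture: Fixed steel bed plate, 250 x 134 mm, 12 mm thick. Origin: centre of its underside; x along the bed to the end stop, y across, z up. Two side rails, 12 mm high above the bed, inner faces at y = +-34.5 mm, guide the stone. The end stop, a bar 24 mm high above the bed, crosses the +x end; the face the stone meets is at x = +110 mm. The -x end is open: push the stone from there.
- bridge: Fixed bridge over the bed at x = +70 mm of the fixture, square to it: two posts outside the rails (at y = +-57 mm) and a green beam, 26 mm wide (x) and 130 mm long (y), its underside 60 mm and its top 74 mm above the origin. The origin is on the bridge's middle line, level with the bed plate's underside. It carries the thumbscrew.
- stone: Loose pale limestone blank, 140 (x) x 64 (y) x 30 (z) mm, 0.5 to 0.8 kg, lying on the bed between the rails with 2.5 mm play each side. Origin: centre of its underside; its x is along the bed. It starts 25 to 60 mm short of the stop; fully home its origin is at x = +40 mm of the fixture. Sliding it takes about 4 to 10 N, a little more to start it. It passes freely under the screw's foot.
- thumbscrew: Knurled steel thumbscrew, axis upright, above the bridge beam: round head 34 mm in diameter, 20 mm high. Origin on the axis, half-way up the head. The head's underside starts 24 to 26 mm above the beam. Clockwise seen from above screws it down 1.6 mm per radian (10 mm a turn), head and all. It stays where it is left.
- head_top (a point): Centre of the flat top of the thumbscrew's head (10 mm above the body's origin). How it turns: freely at about 0.05 N m for 1 to 3.5 rad (different every time, not to be told from poses), until the 24 mm brass foot at its lower end meets the stone; then the torque needed climbs, by 0.1 N m or more within 0.3 rad. It is snug about 0.25 rad past first contact, over-tight past about 0.8 rad.
- mallet: Bystander: round wooden mason's mallet standing on its head, 84 mm in diameter, 200 mm high. Origin: centre of its underside.
- chisel: Bystander: steel stone chisel lying flat, 185 mm long. Origin: underside, near the middle.
- offcut: Bystander: limestone offcut, 90 x 70 x 45 mm. Origin: centre of its underside.
- packer: Bystander: softwood packing block, 160 x 60 x 50 mm. Origin: centre of its underside.
Things that resemble listed ones, but are neither listed nor needed, are in the scene too. What is shaped like the stone but blue or green is not meant.

How it is judged:
By the outcome, as a careful person would: the job done as asked, in the order asked, and still so for the second after the job is handed in, with the robot touching nothing.
It also fails if it takes over 72 s, if anything falls off the work surface, if the arm or the gripper's body presses on something with over 40 N, if the wrist force passes 120 N, or if a joint passes its speed limit or range.

## Robot

A 6-joint arm with a two-finger parallel gripper is mounted at the origin on the work surface. World frame = base frame: x ahead of the robot, y to its left, z up, the work surface at z = 0. Lengths are in m, angles in degrees, forces in N, time in s.
With the tool pointing down it reaches from about 0.35 to 0.875 m from the base axis. Payload 15.5 kg.
Tool frame: the origin (TCP) lies at the very end of the fingers, on their centre line; the grasp point (between the pads) lies 19 mm behind it; z points along the fingers, y is the direction in which the jaws open and shut (so a half turn about z gives the same grasp; the last joint's range is limited). The gripper opens to 85 mm and grips with 20 to 120 N. Pads are 22 mm wide; open, the fingers measure 114 mm over their backs; the gripper's body (76 mm by 85 mm) begins 54 mm behind the grasp point. The pads swing forward as they close: fully open they stand 13 mm farther back than shut.
Start: joints at [-72.451, 28.281, 77.091, -0, 74.628, -5.472], TCP at [0.244, -0.575, 0.231] pointing down, gripper open.
Joint ranges: [-166.48, 166.48], [-47.26, 123.95], [12.59, 153.08], [-70.14, 250.14], [6.76, 159.57], [-176.63, 176.63]. Speed limits (degrees/s): [108.29, 108.29, 147.25, 172.46, 172.46, 172.46].

## Interface

Orientations are given as [roll, pitch, yaw] about the fixed x, y, z axes, in that order (R = Rz(yaw) Ry(pitch) Rx(roll)).
In Python, from cell import * gives the robot as it stands.
- The arm moves only by the shell command python3 -m crank 'ROWS' [FORCE]. ROWS is text: rows parted by semicolons, each of 5 numbers parted by spaces: the shift along the tool's x, y, z in mm, then the turn about the tool's z in rad, then the closure in counts, from 0 (fully open) to 255 (shut). A call has 1 to 8 rows; each row shifts and turns the pose as measured when the row begins, along the tool's axes as they then stand; what a row does not reach is not made up. A row lasts 1/8 s, in which the tool goes at most 62.5 mm and 10.7 degrees, less where a joint would pass 70% of its speed; a pose out of reach is approached as far as the arm can. A call is refused whole if a number of a shift passes 62.5 or a number of a turn 0.188, either way. A call with a gripper value outside its range is refused whole. The fingers move at their own pace and stop on an object; FORCE is the grip in N (left out, the last holds). Time passes only in rows, so rows that do not move let the fingers close. It gives the time, the measured TCP pose, the force and the opening at its end, in the units of the state.
- get_state(): the state, without advancing time (a new reading comes with each control period).
- camera(name): name is "scene" or "top" or "wrist"; returns a dict with "frame" (400x640x3 uint8, red, green, blue), "fov_y" (degrees; the focal length in pixels is half the picture's height over the tangent of half this angle, whatever the lens; pixels are square), "cx", "cy" (the principal point, pixels), "cam_to_world" (4x4, takes a point from camera to world coordinates); the wrist camera has in their place "T_tool_cam" (4x4, takes a point from camera to tool coordinates, whose origin is the TCP and whose axes are the flange's). Camera axes: x right, y up, looking along -z (the intrinsics and any distortion apply to the point x, -y, -z); pixel columns grow to the right and rows downward; lengths in m; the calibration is good to about 2 mm. A picture is of the moment at which its call begins: read the wrist's pose just before it. There is no depth.
- sign_off(): hands the job in, once; it reports no verdict.
The state is a dict: "clock": time; "joints": joint angles; "qd": joint speeds; "joint_efforts": joint torques, N m; "position": TCP position; "tool_rot": TCP orientation; "contact_force": force on the tool from outside, world axes, zero at the start; "moment": the same for the moment, N m; "gripper_width": finger opening in m.
Only numpy, scipy, OpenCV 4.12 (cv2) and the standard library are available. Lean on these libraries where they do the work, as an engineer would, in place of code of your own. Each camera call takes 0.05 s, during which the arm holds its last target.

## Working session

There is one attempt and no reset: what is moved stays moved. The work goes in short steps, Python scripts to look and compute and a shell command to move; the robot and the scene stay as the last step left them, time stands still between calls to the robot, and variables do not carry over. Pictures are saved under pics/ and viewed, and the job is handed in when it is done.

```bash
ls; mkdir -p pics
python3 - <<'E'
from cell import *
import cv2,json
import numpy as np
s=get_state()
print(s)
for n in ("scene","top","wrist"):
    c=camera(n)
    cv2.imwrite(f"pics/{n}0.png",c["frame"][:,:,::-1])
    print(n,{k:(np.round(v,4).tolist() if not isinstance(v,(int,float)) else v) for k,v in c.items() if k!="frame"})
E
```

```text
pics
{'clock': 0.0, 'joints': array([-7.24516975e+01,  2.83142941e+01,  7.71280812e+01,  2.31092309e-04,
        7.46277847e+01, -5.47245532e+00]), 'qd': array([ 0.01962449, -0.03052549, -0.02662183, -0.04502476, -0.06546033,
       -0.10131234]), 'joint_efforts': array([ 4.32719435e-04, -8.82161522e+01, -3.83857298e+01, -3.70912858e-04,
        1.03849170e-02, -1.13434510e-04]), 'position': array([ 0.24430213, -0.57487954,  0.23070104]), 'tool_rot': array([-1.79930181e+02, -6.91269533e-03,  2.30206922e+01]), 'contact_force': array([ 0.52161159,  0.48150426, -0.1398681 ]), 'moment': array([ 0.00675052, -0.00397317,  0.01852942]), 'gripper_width': 0.08546848463749364}
scene {'fov_y': 46.286464883630515, 'cx': 325.0724981917462, 'cy': 194.3548163046364, 'cam_to_world': [[-0.7717, -0.4741, 0.4239, 1.1392], [0.6359, -0.5886, 0.4993, 0.662], [0.0128, 0.6548, 0.7557, 1.1059], [0.0, 0.0, 0.0, 1.0]]}
top {'fov_y': 55.18886417058856, 'cx': 310.73812433770246, 'cy': 204.21716756563302, 'cam_to_world': [[0.0067, 0.9913, -0.1311, 0.4766], [-0.9998, 0.0089, 0.0162, -0.0118], [0.0172, 0.131, 0.9912, 1.0021], [0.0, 0.0, 0.0, 1.0]]}
wrist {'fov_y': 62.09666385186908, 'cx': 319.2320353256897, 'cy': 197.73875553053955, 'T_tool_cam': [[0.0009, 0.9518, 0.3067, 0.0779], [1.0, -0.0007, -0.0009, 0.0015], [-0.0007, 0.3067, -0.9518, -0.1437], [0.0, 0.0, 0.0, 1.0]]}
```

View pics/scene0.png

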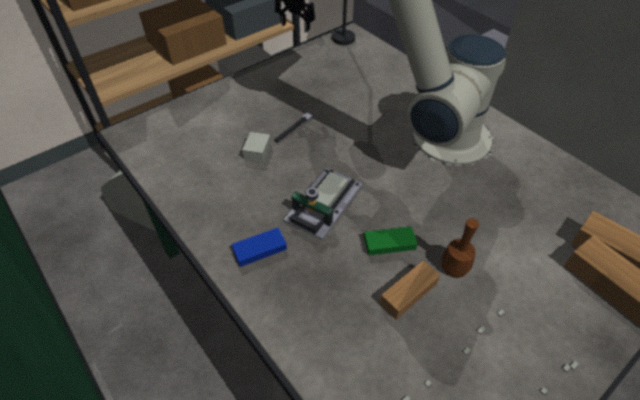

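View pics/top0.png

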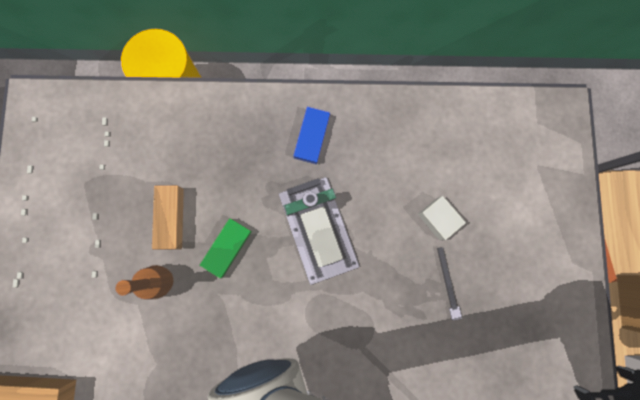

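View pics/wrist0.png

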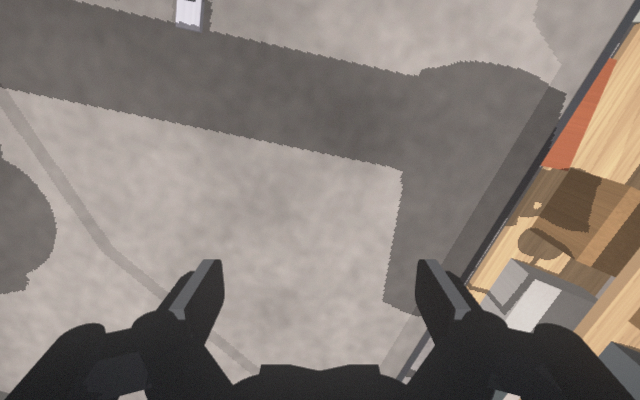

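Run:
```python
import cv2
a=cv2.imread("pics/top0.png")[165:295,260:380]
cv2.imwrite("pics/top0c.png",cv2.resize(a,None,fx=4.6,fy=4.6,interpolation=cv2.INTER_CUBIC)[:598])
a=cv2.imread("pics/scene0.png")[160:240,270:370]
cv2.imwrite("pics/scene0c.png",cv2.resize(a,None,fx=7,fy=7,interpolation=cv2.INTER_CUBIC))
```

```text
(no output)
```

View pics/top0c.png

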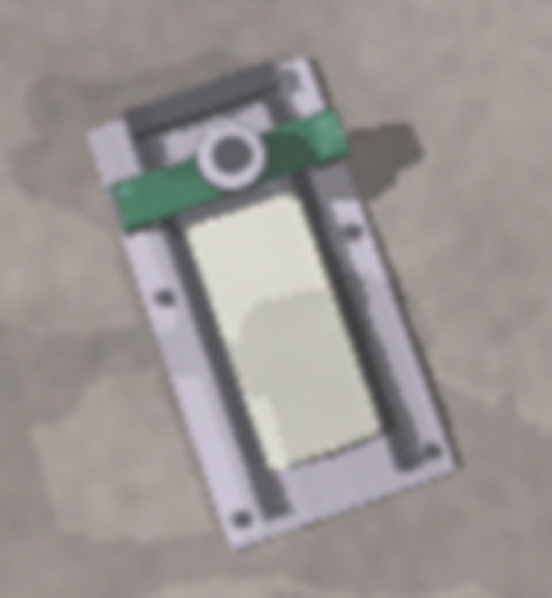

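View pics/scene0c.png

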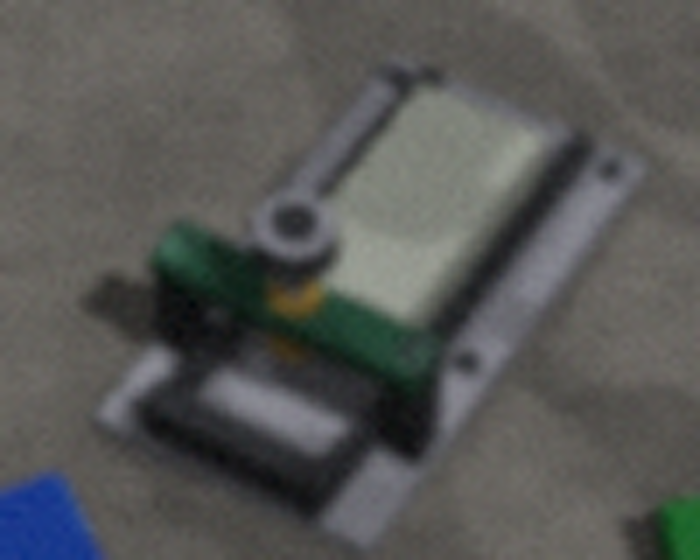

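```bash
cat > h.py <<'E'
import numpy as np, cv2
def ray(c,u,v,T=None):
    f=c["frame"].shape[0]/2/np.tan(np.radians(c["fov_y"]/2))
    T=c["cam_to_world"] if T is None else T
    d=np.array([(u-c["cx"])/f,-(v-c["cy"])/f,-1.0])
    return T[:3,3],T[:3,:3]@d
def hit(c,u,v,z,T=None):
    o,d=ray(c,u,v,T); return o+d*(z-o[2])/d[2]
def proj(c,P,T=None):
    f=c["frame"].shape[0]/2/np.tan(np.radians(c["fov_y"]/2))
    T=c["cam_to_world"] if T is None else T
    p=T[:3,:3].T@(np.asarray(P)-T[:3,3])
    return np.array([c["cx"]+f*p[0]/-p[2], c["cy"]-f*p[1]/-p[2]])
def crop2(x,y,x0,y0,s): return (x+.5)/s-.5+x0,(y+.5)/s-.5+y0
def wristT(c,s):
    from scipy.spatial.transform import Rotation as R
    T=np.eye(4);T[:3,:3]=R.from_euler('xyz',s["tool_rot"],degrees=True).as_matrix();T[:3,3]=s["position"]
    return T@c["T_tool_cam"]
E
python3 - <<'E'
from cell import *
from h import *
c=camera("top")
P=[hit(c,*crop2(x,y,260,165,4.6),.012) for x,y in [(235,549),(461,467),(313,57),(90,130)]]
P=np.array(P);print(P.round(4))
for i in range(4):
    d=P[(i+1)%4]-P[i];print(np.linalg.norm(d),np.degrees(np.arctan2(d[1],d[0])))
print("centre",P.mean(0))
for n,x,y,z in [("stoneL",275,470,.042),("stoneR",385,432,.042),("head",232,155,.119)]:
    print(n,hit(c,*crop2(x,y,260,165,4.6),z).round(4))
c=camera("scene")
P=[hit(c,*crop2(x,y,270,160,7),.012) for x,y in [(390,60),(645,165),(365,550),(97,418)]]
P=np.array(P);print(P.round(4))
for i in range(4):
    d=P[(i+1)%4]-P[i];print(np.linalg.norm(d),np.degrees(np.arctan2(d[1],d[0])))
print("head",hit(c,*crop2(297,220,270,160,7),.119))
E
```

```text
[[ 0.4032 -0.0293  0.012 ]
 [ 0.4487 -0.1548  0.012 ]
 [ 0.6803 -0.0721  0.012 ]
 [ 0.6368  0.0548  0.012 ]]
0.13354896682935427 -70.08140168614257
0.24595019201096338 19.64396145190189
0.134214249509896 108.94955389680821
0.24821779792439486 -160.2043932191601
centre [ 0.54225319 -0.0503615   0.012     ]
stoneL [ 0.4473 -0.05    0.042 ]
stoneR [ 0.468  -0.1095  0.042 ]
head [ 0.6073 -0.0246  0.119 ]
[[ 0.4533 -0.1474  0.012 ]
 [ 0.4054 -0.0243  0.012 ]
 [ 0.6385  0.0611  0.012 ]
 [ 0.6833 -0.0628  0.012 ]]
0.1320948669770618 111.25075037802894
0.2482075119614564 20.12901170437853
0.13175366604447403 -70.11360617951976
0.245063817877021 -159.7968581870457
head [ 0.60622717 -0.02272539  0.119     ]
```

```bash
python3 -m crank '36 -37.5 0 0 255;36 -37.5 0 0 255;36 -37.5 0 0 255;36 -37.5 0 0 255;36 -37.5 0 0 255;36 -37.5 0 0 255;36 -37.5 0 0 255;36 -37.5 0 0 255' 60; python3 -m crank '0 0 0 -0.187 255;0 0 0 -0.187 255;0 0 0 -0.187 255;0 0 0 -0.187 255;0 0 0 -0.187 255;0 0 0 -0.187 255;0 0 0 -0.187 255;0 0 0 -0.187 255'
```

```text
clock: 1.25
position: [0.3952, -0.1782, 0.2305]
tool_rot: [179.9, -0.1, 22.7]
contact_force: [0.4, 0.1, -0.2]
gripper_width: -0.0006
clock: 2.25
position: [0.3961, -0.1737, 0.2309]
tool_rot: [179.9, 0.1, 109.0]
contact_force: [0.4, -0.6, 0.1]
gripper_width: -0.0003
```

```bash
python3 -m crank '0 0 0 -0.187 255;0 0 0 -0.187 255;0 0 0 -0.187 255;0 0 0 -0.187 255;0 0 0 -0.187 255;0 0 0 -0.187 255;0 0 0 -0.187 255;0 0 0 -0.187 255'
python3 - <<'E'
from cell import *
from h import *
s=get_state();print(s["joints"].round(1),s["position"],s["tool_rot"],s["moment"])
c=camera("wrist");cv2.imwrite("pics/w1.png",c["frame"][:,:,::-1])
E
```

```text
clock: 3.25
position: [0.3958, -0.1736, 0.2311]
tool_rot: [-179.9, 0.1, -165.1]
contact_force: [0.7, 0.1, -0.5]
gripper_width: -0.0002
[ -31.6   12.7  102.9    0.    64.3 -136.5] [ 0.39582112 -0.1736263   0.23106118] [-1.79903555e+02  1.12516896e-01 -1.65098242e+02] [0.01465219 0.03876467 0.01888533]
```

View pics/w1.png

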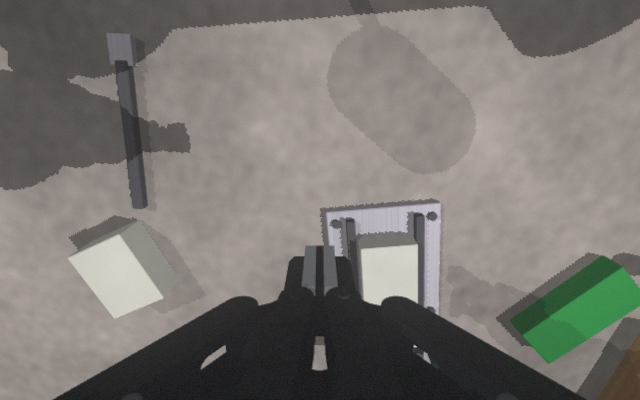

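The wrist view shows the open end of the bed (corners at about (322,210) and (440,201)), the stone's rear top edge from (358,238) to (416,235), and the offcut, green block and chisel well clear. Candidates for the stone in the top view are the pale blank on the bed (321,236), the pale offcut (444,217), the blue block (313,135) and the green block (226,248). I choose the pale one on the bed. The crop above confirms it lies between the rails and under the green bridge.

Run:
```python
from cell import *
from h import *
s=get_state();c=camera("wrist");T=wristT(c,s)
F=np.array([.5435,-.047]);a=np.radians(20.0);R=np.array([[np.cos(a),np.sin(a)],[-np.sin(a),np.cos(a)]])
for n,u,v,z in [("bed",322,210,.012),("bed",440,201,.012),("st",358,238,.042),("st",416,235,.042)]:
    p=hit(c,u,v,z,T);print(n,p.round(4),(R@(p[:2]-F)).round(4))
t=F+R.T@np.array([-.125,0]);d=t-s["position"][:2]
y=np.radians(s["tool_rot"][2]);print(t,"tool dx,dy",d@[np.cos(y),np.sin(y)],d@[np.sin(y),-np.cos(y)])
```

```text
bed [ 0.4469 -0.1582  0.012 ] [-0.1288 -0.0715]
bed [ 0.3998 -0.0304  0.012 ] [-0.1294  0.0647]
st [ 0.4572 -0.1145  0.042 ] [-0.1042 -0.0339]
st [ 0.4367 -0.0546  0.042 ] [-0.1029  0.0294]
[ 0.42603842 -0.08975252] tool dx,dy -0.05152083470444583 0.07271458181875241
```

```bash
python3 -m crank '-26 36 0 0 255;-26 36 0 0 255;0 0 0 -0.089 255;0 0 0 0 255;0 0 55 0 255;0 0 55 0 255;0 0 30 0 255;0 0 0 0 255'
python3 - <<'E'
from cell import *
from h import *
s=get_state();print(s["joints"].round(1),s["position"],s["tool_rot"],s["moment"])
c=camera("wrist");cv2.imwrite("pics/w2.png",c["frame"][:,:,::-1])
F=np.array([.5435,-.047]);a=np.radians(20.0);R=np.array([[np.cos(a),np.sin(a)],[-np.sin(a),np.cos(a)]])
print(R@(s["position"][:2]-F))
E
```

```text
clock: 4.35
position: [0.4314, -0.0911, 0.0889]
tool_rot: [-179.7, 0.4, -162.7]
contact_force: [0.2, -0.4, 0.9]
gripper_width: 0.0003
[ -19.7   26.6  111.8   -0.    41.1 -126.9] [ 0.43142686 -0.09112007  0.08892711] [-179.6988453     0.36529657 -162.73438053] [ 0.04188813  0.07273951 -0.04065282]
[-0.12040425 -0.00312803]
```

View pics/w2.png

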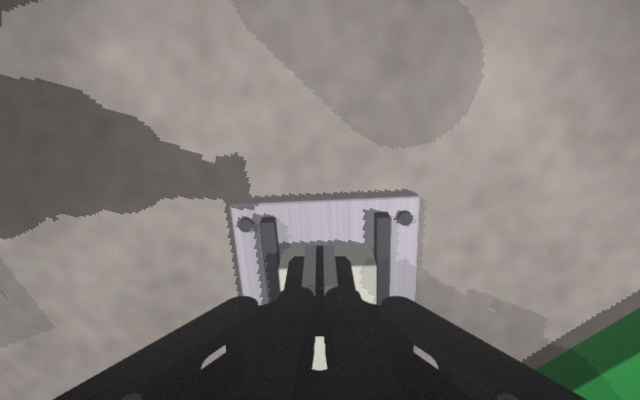

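Run:
```python
from cell import *
from h import *
a=cv2.imread("pics/w2.png")[180:320,210:440]
cv2.imwrite("pics/w2c.png",cv2.resize(a,None,fx=3.4,fy=3.4,interpolation=cv2.INTER_CUBIC))
s=get_state();c=camera("wrist");T=wristT(c,s)
F=np.array([.5435,-.047]);a=np.radians(20.0);R=np.array([[np.cos(a),np.sin(a)],[-np.sin(a),np.cos(a)]])
for n,u,v,z in [("bed",231,205,.012),("bed",419,193,.012),("stbot",300,243,.012),("sttop",365,262,.042)]:
    p=hit(c,u,v,z,T);print(n,p.round(4),(R@(p[:2]-F)).round(4))
```

```text
bed [ 0.4498 -0.1534  0.012 ] [-0.1244 -0.0679]
bed [ 0.4017 -0.0302  0.012 ] [-0.1275  0.0643]
stbot [ 0.4635 -0.0985  0.012 ] [-0.0927 -0.021 ]
sttop [ 0.4492 -0.0569  0.042 ] [-0.092   0.0229]
```

View pics/w2c.png

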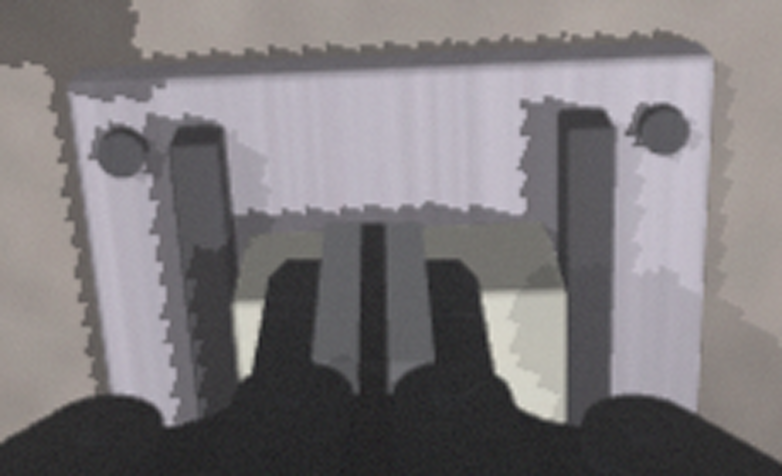

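```bash
python3 -m crank '5 2.5 0 -0.047 255;0 0 30 0 255;0 0 28 0 255;0 0 4 0 255;0 0 0 0 255'; python3 -m crank '-8 0 0 0 255;-6 0 0 0 255;0 0 0 0 255'
python3 - <<'E'
from cell import *
from h import *
s=get_state();print(s["joints"].round(1),s["position"],s["tool_rot"],s["moment"],s["contact_force"])
c=camera("wrist");cv2.imwrite("pics/w3.png",c["frame"][:,:,::-1])
F=np.array([.5435,-.047]);a=np.radians(20.0);R=np.array([[np.cos(a),np.sin(a)],[-np.sin(a),np.cos(a)]])
print(R@(s["position"][:2]-F))
E
```

```text
clock: 5.08
position: [0.4335, -0.0934, 0.0353]
tool_rot: [-179.0, 1.1, -160.3]
contact_force: [0.9, 0.5, 0.6]
gripper_width: 0.0
clock: 5.45
position: [0.4492, -0.0888, 0.0381]
tool_rot: [-178.9, 1.3, -160.3]
contact_force: [0.4, -0.4, -0.5]
gripper_width: -0.0001
[-1.860e+01  3.300e+01  1.127e+02 -1.000e-01  3.260e+01 -1.282e+02] [ 0.44924183 -0.08881963  0.03811549] [-178.88602629    1.32706124 -160.31185158] [ 0.07859442  0.01204961 -0.01167532] [ 0.44405818 -0.4371731  -0.49739274]
[-0.10287686 -0.0070594 ]
```

View pics/w3.png

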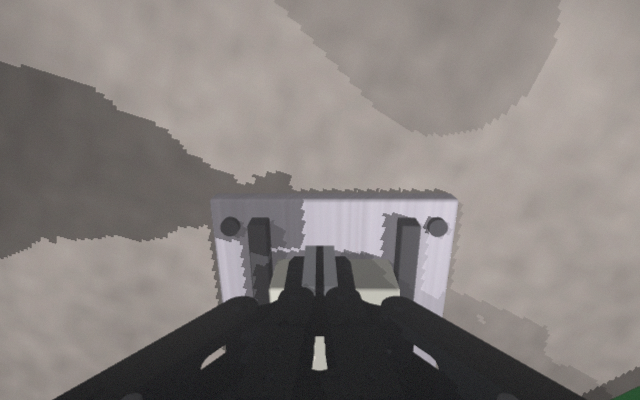

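```bash
python3 -m crank '4 3.5 0 0 255;4 3.5 0 0 255;0 0 0 0 255;0 0 4 0 255;0 0 4 0 255;0 0 4 0 255;0 0 0 0 255'
python3 - <<'E'
from cell import *
from h import *
s=get_state();print(s["joints"].round(1),s["position"],s["tool_rot"],s["moment"],s["contact_force"])
F=np.array([.5435,-.047]);a=np.radians(20.0);R=np.array([[np.cos(a),np.sin(a)],[-np.sin(a),np.cos(a)]])
print(R@(s["position"][:2]-F))
E
```

```text
clock: 6.38
position: [0.4379, -0.0847, 0.0245]
tool_rot: [-178.9, 1.2, -160.3]
contact_force: [-0.2, 0.1, 0.0]
gripper_width: -0.0
[-1.860e+01  3.420e+01  1.148e+02 -1.000e-01  2.930e+01 -1.281e+02] [ 0.4378874  -0.08468573  0.02452287] [-178.94531288    1.24885506 -160.32709114] [ 0.08296414 -0.00518596 -0.01111285] [-0.18561821  0.10520238  0.0499518 ]
[-0.11213266  0.00070863]
```

Centred between the rails at z = 24.5 mm, clear of the bed. Now pushing slowly.

```bash
python3 -m crank '-6 0 0 0 255;-6 0 0 0 255;-6 0 0 0 255;-6 0 0 0 255'; python3 -m crank '-6 0 0 0 255;-6 0 0 0 255;-6 0 0 0 255;-6 0 0 0 255';python3 - <<'E'
from cell import *
from h import *
s=get_state();print(s["joints"].round(1),s["position"],s["tool_rot"],s["moment"],s["contact_force"])
F=np.array([.5435,-.047]);a=np.radians(20.0);R=np.array([[np.cos(a),np.sin(a)],[-np.sin(a),np.cos(a)]])
print(R@(s["position"][:2]-F))
E
```

```text
clock: 6.88
position: [0.461, -0.0759, 0.0249]
tool_rot: [-179.0, 1.1, -160.3]
contact_force: [-2.8, 0.0, -2.3]
gripper_width: 0.0
clock: 7.38
position: [0.485, -0.0671, 0.0253]
tool_rot: [-179.0, 1.1, -160.3]
contact_force: [-2.5, -1.2, -2.2]
gripper_width: -0.0001
[ -14.8   35.7  108.5   -0.3   34.3 -124.2] [ 0.48496371 -0.0670766   0.02532753] [-179.02819533    1.11968172 -160.32553078] [-0.15048709  0.51023166  0.00708589] [-2.5357036  -1.22985287 -2.21077512]
[-0.06187272  0.00115476]
```

```bash
python3 -m crank '-5 0 0 0 255;-5 0 0 0 255;-4 0 0 0 255'; python3 -m crank '-3 0 0 0 255;-2 0 0 0 255';  python3 - <<'E'
from cell import *
from h import *
s=get_state();print(s["position"],s["tool_rot"],s["contact_force"])
F=np.array([.5435,-.047]);a=np.radians(20.0);R=np.array([[np.cos(a),np.sin(a)],[-np.sin(a),np.cos(a)]])
print(R@(s["position"][:2]-F))
E
```

```text
clock: 7.75
position: [0.4991, -0.062, 0.0256]
tool_rot: [-179.0, 1.1, -160.3]
contact_force: [-1.8, -1.5, -2.2]
gripper_width: 0.0001
clock: 8.0
position: [0.5037, -0.0602, 0.0256]
tool_rot: [-179.0, 1.1, -160.3]
contact_force: [-11.3, -11.4, 3.7]
gripper_width: -0.0
[ 0.50369572 -0.06019417  0.02560243] [-179.0484104     1.06050549 -160.30954031] [-11.27608979 -11.41011448   3.74933298]
[-0.04191646  0.0012154 ]
```

```bash
python3 -m crank '-1.5 0 0 0 255'; python3 -m crank '-1.5 0 0 0 255'; python3 -m crank '-1.5 0 0 0 255'
```

```text
clock: 8.12
position: [0.5037, -0.0601, 0.0256]
tool_rot: [-179.1, 0.9, -160.3]
contact_force: [-16.0, -17.7, 8.9]
gripper_width: -0.0002
clock: 8.25
position: [0.5036, -0.0601, 0.0256]
tool_rot: [-179.1, 0.8, -160.3]
contact_force: [-12.0, -12.9, 7.2]
gripper_width: 0.0003
clock: 8.38
position: [0.5036, -0.0601, 0.0256]
tool_rot: [-179.1, 0.6, -160.3]
contact_force: [-12.0, -11.6, 6.0]
gripper_width: 0.0001
```

```bash
python3 -m crank '6 0 0 0 255;10 0 0 0 255;0 0 0 0 255;0 0 -40 0 255;0 0 -40 0 255;0 0 -40 0 255;0 0 -40 0 255;0 0 0 0 0'
python3 - <<'E'
from cell import *
from h import *
s=get_state();print(s["joints"].round(1),s["position"],s["tool_rot"],s["moment"],s["contact_force"])
for n,b,k in (("top",(165,295,260,380),4.6),("scene",(160,240,270,370),7),("wrist",(0,400,0,640),1)):
    c=camera(n)
    a=c["frame"][b[0]:b[1],b[2]:b[3],::-1]
    cv2.imwrite(f"pics/{n}4.png",cv2.resize(a,None,fx=k,fy=k,interpolation=cv2.INTER_CUBIC)[:598])
E
```

```text
clock: 9.38
position: [0.487, -0.0643, 0.1911]
tool_rot: [-179.0, 0.8, -160.3]
contact_force: [-0.3, -0.2, -0.3]
gripper_width: 0.017
[ -14.3   19.9   99.4   -0.4   59.4 -123.7] [ 0.48698425 -0.06425967  0.1911075 ] [-179.03186396    0.83904453 -160.31187505] [0.01201361 0.01283276 0.02649018] [-0.26601636 -0.18482418 -0.34435933]
```

View pics/top4.png

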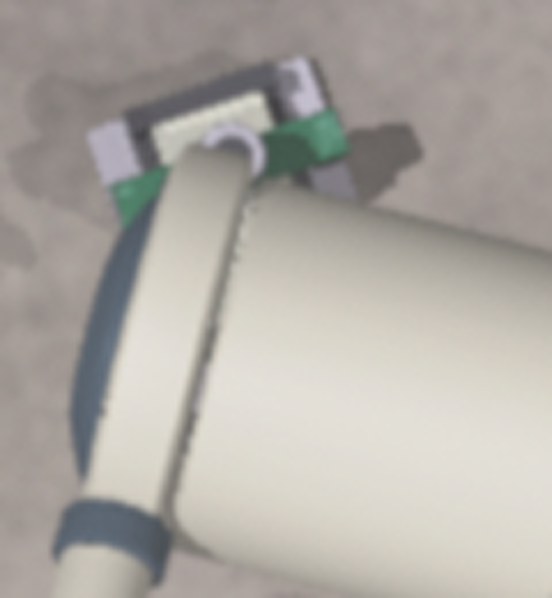

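View pics/scene4.png

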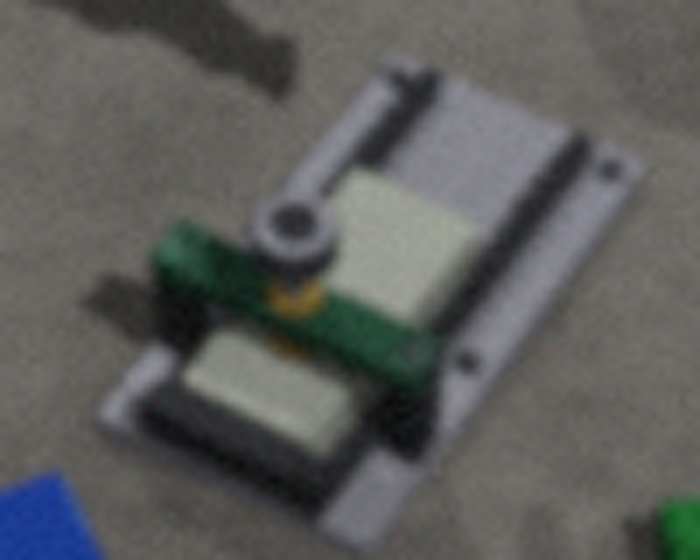

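View pics/wrist4.png

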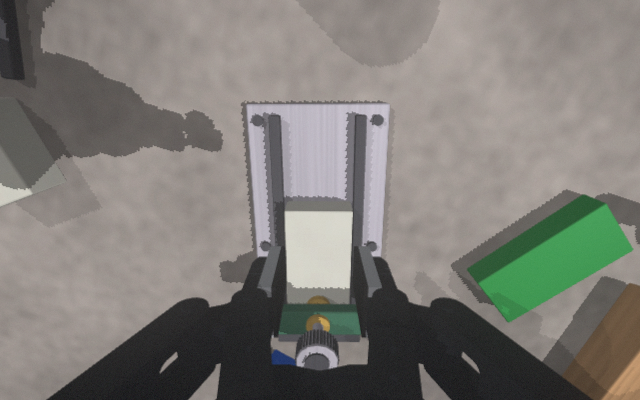

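The stone now shows beyond the bridge and touches the stop in both the top view (crop (215,125)) and the scene view (crop (270,390)). Its rear edge is square to the bed in the wrist view, (286,211) to (352,210). The screw head is at wrist (317,362).

Run:
```python
from cell import *
from h import *
from scipy.optimize import least_squares
a=cv2.imread("pics/wrist4.png")[280:400,240:400]
cv2.imwrite("pics/w4c.png",cv2.resize(a,None,fx=5,fy=5,interpolation=cv2.INTER_CUBIC))
s=get_state();cw=camera("wrist");T=wristT(cw,s);ct=camera("top");cs=camera("scene")
F=np.array([.5435,-.047]);a=np.radians(20.0);R=np.array([[np.cos(a),np.sin(a)],[-np.sin(a),np.cos(a)]])
for n,u,v,z in [("bed",245,103,.012),("bed",389,103,.012),("st",286,211,.042),("st",352,210,.042),("head",317,362,.119)]:
    p=hit(cw,u,v,z,T);print(n,p.round(4),(R@(p[:2]-F)).round(4))
obs=[(ct,None,crop2(232,155,260,165,4.6)),(cs,None,crop2(295,221,270,160,7)),(cw,T,(317,362))]
f=lambda P:np.concatenate([proj(c,P,t)-np.array(o) for c,t,o in obs])
r=least_squares(f,[.607,-.023,.119]);print("head tri",r.x,r.fun.round(2),R@(r.x[:2]-F))
```

```text
bed [ 0.4469 -0.1549  0.012 ] [-0.1276 -0.0683]
bed [ 0.4019 -0.0297  0.012 ] [-0.1271  0.0647]
st [ 0.5237 -0.0866  0.042 ] [-0.0321 -0.0305]
st [ 0.5018 -0.0294  0.042 ] [-0.0332  0.0308]
head [ 0.6081 -0.0243  0.119 ] [ 0.0685 -0.0008]
head tri [ 0.60761462 -0.02434325  0.11938541] [-0.09 -0.16 -0.46 -0.34  0.14 -0.09] [ 0.0679971  -0.00063811]
```

View pics/w4c.png

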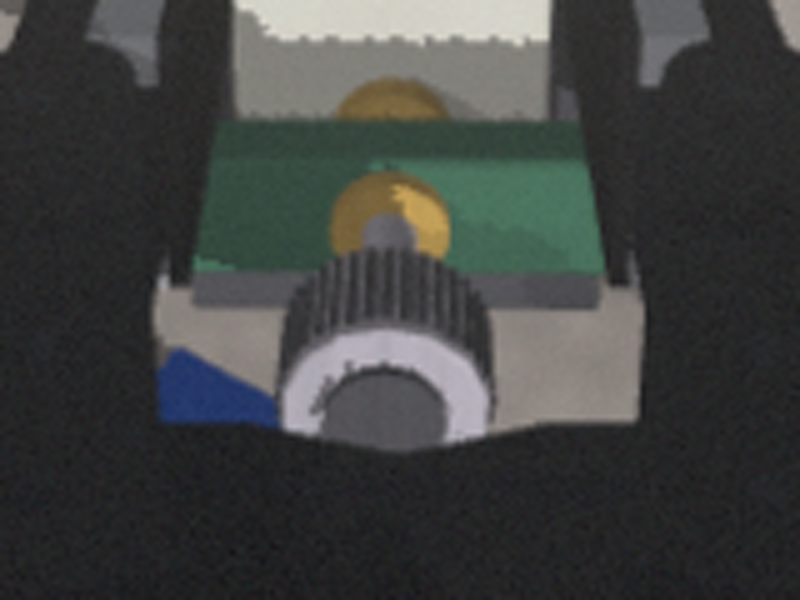

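The stone's rear edge is 95 mm from the bed end, as expected when home (-30 against -125). Moving above the screw head with the jaws open.

```bash
python3 -m crank '-32 -0.7 0 0 0;-32 -0.7 0 0 0;-32 -0.7 0 0 0;-32 -0.7 0 0 0;0 0 0 0 0;0 0 0 0 0'
python3 - <<'E'
from cell import *
from h import *
s=get_state();print(s["joints"].round(1),s["position"],s["tool_rot"],s["moment"],s["gripper_width"])
c=camera("wrist");cv2.imwrite("pics/w5.png",c["frame"][:,:,::-1])
y=np.radians(s["tool_rot"][2]);d=np.array([.608,-.024])-s["position"][:2]
print("tool dx,dy",d@[np.cos(y),np.sin(y)],d@[np.sin(y),-np.cos(y)])
print(proj(c,[.608,-.024,.1195],wristT(c,s)))
E
```

```text
clock: 10.42
position: [0.607, -0.022, 0.1821]
tool_rot: [-179.5, -0.0, -160.4]
contact_force: [-0.0, 0.6, 0.0]
gripper_width: 0.0854
[  -7.5   29.6   83.2   -0.5   67.  -116.9] [ 0.60695395 -0.02203851  0.18210394] [-1.79542515e+02 -3.54399594e-02 -1.60367650e+02] [ 0.01121537  0.0115545  -0.03088057] 0.08535761378055344
tool dx,dy -0.0003262143426518057 -0.002198924530634753
[319.02515938 216.5225136 ]
```

View pics/w5.png

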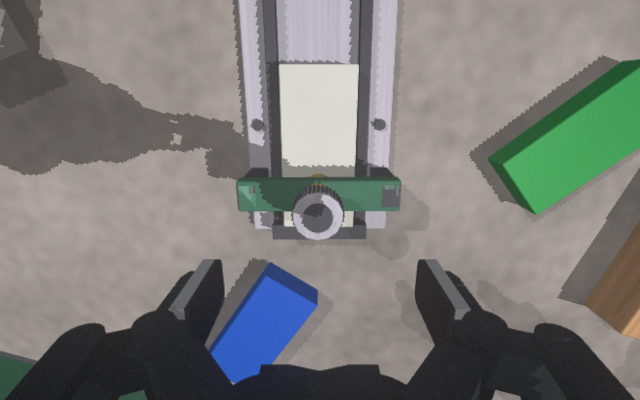

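```bash
python3 -m crank '0.5 -2.4 0 0 0;0 0 25 0 0;0 0 25 0 0;0 0 20 0 0;0 0 10 0 0;0 0 0 0 0' 40
python3 - <<'E'
from cell import *
from h import *
s=get_state();print(s["joints"].round(1),s["position"],s["tool_rot"],s["moment"],s["gripper_width"])
c=camera("wrist");cv2.imwrite("pics/w6.png",c["frame"][:,:,::-1])
y=np.radians(s["tool_rot"][2]);d=np.array([.6075,-.0243])-s["position"][:2]
print("tool dx,dy",d@[np.cos(y),np.sin(y)],d@[np.sin(y),-np.cos(y)])
print(proj(c,[.6075,-.0243,.1195],wristT(c,s)))
E
```

```text
clock: 11.22
position: [0.6053, -0.0275, 0.1015]
tool_rot: [-179.5, 0.0, -160.5]
contact_force: [0.1, -0.8, 0.6]
gripper_width: 0.0853
[  -8.    35.1   87.8   -0.5   56.8 -117.2] [ 0.60529947 -0.02752181  0.10150763] [-1.79501362e+02  1.52180402e-02 -1.60509787e+02] [ 0.01823362 -0.01150533  0.04646752] 0.0852943671343204
tool dx,dy -0.0031493785913115193 0.002303002863519713
[327.61248932 289.25089826]
```

View pics/w6.png

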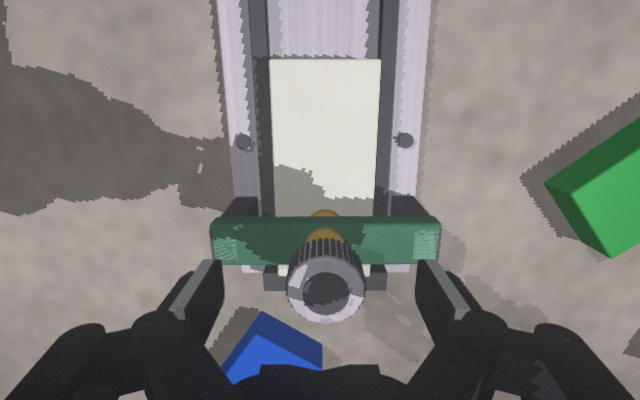

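```bash
python3 -m crank '-3.3 1.5 0 0 0;0 0 6 0 0;0 0 0 0 0'
python3 - <<'E'
from cell import *
from h import *
s=get_state();print(s["position"],s["tool_rot"],s["moment"])
c=camera("wrist");cv2.imwrite("pics/w7.png",c["frame"][220:360,200:450,::-1])
print(proj(c,[*s["position"][:2],.1195],wristT(c,s)),proj(c,[.6073,-.025,.1195],wristT(c,s)))
E
```

```text
clock: 11.65
position: [0.6093, -0.025, 0.0973]
tool_rot: [-179.4, 0.2, -160.5]
contact_force: [0.2, -0.4, -0.2]
gripper_width: 0.0855
[ 0.6093395  -0.02497322  0.09732682] [-179.40956436    0.19018835 -160.49907696] [-0.00858121  0.06456302  0.06397009]
[322.27435301 288.52314371] [323.85400592 284.54922045]
```

View pics/w7.png

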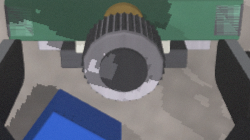

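```bash
cat > m.py <<'E'
from cell import *
import numpy as np,sys
n=int(sys.argv[1]) if len(sys.argv)>1 else 4
M=[];E=[]
for i in range(n):
    camera("wrist");s=get_state();M.append(s["moment"][2]);E.append(s["joint_efforts"][5])
print("Mz %.3f+-%.3f  e6 %.3f+-%.3f"%(np.mean(M),np.std(M),np.mean(E),np.std(E)),"pos",(s["position"]*1e3).round(2),"yaw %.2f"%s["tool_rot"][2],"F",s["contact_force"].round(1),"w %.4f j6 %.2f t %.2f"%(s["gripper_width"],s["joints"][5],s["clock"]))
E
python3 m.py 4; python3 -m crank '1 1.2 0 0 0;0 0 0 0 120;0 0 0 0 180;0 0 0 0 255;0 0 0 0 255;0 0 0 0 255;0 0 0 0 255' 40; python3 m.py 4
```

```text
Mz -0.032+-0.018  e6 0.001+-0.002 pos [609.49 -25.08  97.67] yaw -160.51 F [ 0.4  0.8 -0.1] w 0.0852 j6 -116.92 t 11.90
clock: 12.78
position: [0.6079, -0.0238, 0.0981]
tool_rot: [-179.4, 0.2, -160.5]
contact_force: [-0.0, 1.2, 1.2]
gripper_width: 0.0326
Mz 0.022+-0.014  e6 -0.004+-0.000 pos [607.87 -23.77  98.03] yaw -160.51 F [-0.1  0.3  1.3] w 0.0327 j6 -116.86 t 12.97
```

Gripped (32.7 mm opening, no notable side force). Now turning clockwise in small steps and watching the torque.

```bash
python3 -m crank '0 0 0.15 0.1 255;0 0 0.15 0.1 255;0 0 0.15 0.1 255'; python3 m.py 3; python3 -m crank '0 0 0.15 0.1 255;0 0 0.15 0.1 255'; python3 m.py 3
```

```text
clock: 13.35
position: [0.6078, -0.0236, 0.0975]
tool_rot: [-179.5, 0.4, -178.2]
contact_force: [-0.6, 1.1, 2.0]
gripper_width: 0.0324
Mz -0.062+-0.011  e6 0.355+-2.212 pos [607.84 -23.6   97.55] yaw -177.89 F [-0.4  1.7  3.2] w 0.0325 j6 -99.49 t 13.50
clock: 13.75
position: [0.6079, -0.0235, 0.0973]
tool_rot: [-179.6, 0.5, 170.7]
contact_force: [-0.4, 2.4, 1.3]
gripper_width: 0.0328
Mz -0.060+-0.047  e6 0.358+-2.050 pos [607.84 -23.53  97.26] yaw 170.93 F [-1.   2.2  1.1] w 0.0324 j6 -88.31 t 13.90
```

```bash
cat > m.py <<'E'
from cell import *
import numpy as np,sys
n=int(sys.argv[1]) if len(sys.argv)>1 else 4
s=get_state();M=[s["moment"][2]];E=[s["joint_efforts"][5]]
for i in range(n):
    camera("wrist");s=get_state();M.append(s["moment"][2]);E.append(s["joint_efforts"][5])
print("Mz",np.round(M,3),"mean %.3f"%np.mean(M),"e6",np.round(E,3),"pos",(s["position"]*1e3).round(2),"yaw %.2f"%s["tool_rot"][2],"F",s["contact_force"].round(1),"j6 %.2f"%s["joints"][5])
E
for i in 1 ; do python3 -m crank '0 0 0.15 0.08 255;0 0 0.15 0.08 255'; python3 m.py 3; done; python3 -m crank '0 0 0.15 0.08 255;0 0 0.15 0.08 255' ; python3 m.py 4
```

```text
clock: 14.15
position: [0.6079, -0.0234, 0.097]
tool_rot: [-179.7, 0.5, 162.0]
contact_force: [-1.7, 2.4, 1.7]
gripper_width: 0.0328
Mz [ 0.027 -0.022 -0.046  0.006] mean -0.009 e6 [-2.044 -1.829  1.842  0.847] pos [607.84 -23.43  97.  ] yaw 162.16 F [-1.1  1.7  2.2] j6 -79.53
clock: 14.55
position: [0.6079, -0.0233, 0.0967]
tool_rot: [-179.8, 0.5, 153.3]
contact_force: [-0.5, 2.5, 2.0]
gripper_width: 0.0326
Mz [ 0.071 -0.078  0.006 -0.026 -0.013] mean -0.008 e6 [-2.051 -1.831  1.841  0.847  0.212] pos [607.86 -23.35  96.71] yaw 153.39 F [0.  2.  2.3] j6 -70.76
```

```bash
python3 -m crank '0 0 0.15 0.08 255;0 0 0.15 0.08 255' >/dev/null; python3 m.py 5;  python3 -m crank '0 0 0.15 0.08 255;0 0 0.15 0.08 255'>/dev/null; python3 m.py 5
```

```text
Mz [ 0.056 -0.052 -0.067 -0.028 -0.052 -0.048] mean -0.032 e6 [-2.084 -1.889  1.86   0.872  0.231  0.009] pos [607.96 -23.26  96.49] yaw 144.52 F [-0.4  3.   2.3] j6 -61.90
Mz [ 0.055 -0.058 -0.041 -0.09  -0.073  0.017] mean -0.032 e6 [-2.112 -1.955  1.884  0.902  0.255  0.016] pos [607.97 -23.18  96.21] yaw 135.58 F [0.  3.9 2.6] j6 -52.95
```

```bash
python3 -m crank '0 0 0.15 0.08 255;0 0 0.15 0.08 255' >/dev/null; python3 m.py 5;  python3 -m crank '0 0 0.15 0.08 255;0 0 0.15 0.08 255'>/dev/null; python3 m.py 5
```

```text
Mz [ 0.064 -0.028 -0.056 -0.039 -0.06   0.003] mean -0.019 e6 [-2.115 -1.972  1.89   0.909  0.261  0.018] pos [608.06 -23.12  95.99] yaw 126.62 F [-0.2  4.3  2.5] j6 -43.99
Mz [ 0.053 -0.086 -0.039 -0.025 -0.035 -0.01 ] mean -0.024 e6 [-2.117 -1.975  1.893  0.912  0.263  0.019] pos [608.11 -23.08  95.7 ] yaw 117.65 F [0.8 3.7 3.2] j6 -35.03
```

```bash
python3 -m crank '0 0 0.15 0.08 255;0 0 0.15 0.08 255' >/dev/null; python3 m.py 5;  python3 -m crank '0 0 0.15 0.08 255;0 0 0.15 0.08 255'>/dev/null; python3 m.py 5
```

```text
Mz [ 0.06  -0.026  0.013 -0.04  -0.051 -0.05 ] mean -0.015 e6 [-2.118 -1.976  1.893  0.912  0.263  0.019] pos [608.22 -23.03  95.45] yaw 108.69 F [0.8 4.7 2.3] j6 -26.06
Mz [ 0.042 -0.099 -0.086 -0.074 -0.086  0.004] mean -0.050 e6 [-2.118 -1.977  1.893  0.912  0.263  0.018] pos [608.3  -23.02  95.22] yaw 99.72 F [2.  4.4 2.3] j6 -17.10
```

```bash
python3 -m crank '0 0 0.15 0.08 255;0 0 0.15 0.08 255' >/dev/null; python3 m.py 5;  python3 -m crank '0 0 0.15 0.08 255;0 0 0.15 0.08 255'>/dev/null; python3 m.py 5
```

```text
Mz [ 0.06  -0.075 -0.05  -0.045 -0.034 -0.043] mean -0.031 e6 [-2.118 -1.978  1.892  0.911  0.263  0.018] pos [608.41 -23.    94.99] yaw 90.76 F [0.5 5.3 2.9] j6 -8.13
Mz [ 0.071 -0.046 -0.028 -0.041 -0.071 -0.027] mean -0.024 e6 [-2.119 -1.98   1.891  0.911  0.262  0.017] pos [608.52 -23.    94.74] yaw 81.79 F [1.2 3.3 3.1] j6 0.83
```

```bash
python3 -m crank '0 0 0.15 0.08 255;0 0 0.15 0.08 255' >/dev/null; python3 m.py 5;  python3 -m crank '0 0 0.15 0.08 255;0 0 0.15 0.08 255'>/dev/null; python3 m.py 5
```

```text
Mz [ 0.041 -0.091 -0.097 -0.094 -0.009 -0.071] mean -0.054 e6 [-2.12  -1.983  1.891  0.91   0.261  0.016] pos [608.59 -23.01  94.46] yaw 72.82 F [1.1 2.7 2.8] j6 9.80
Mz [ 0.085 -0.065 -0.064 -0.027 -0.049 -0.062] mean -0.030 e6 [-2.121 -1.987  1.889  0.909  0.26   0.015] pos [608.68 -23.03  94.21] yaw 63.86 F [1.8 3.9 2.9] j6 18.76
```

Run:
```python
from cell import *
from h import *
c=camera("scene");a=c["frame"][160:240,270:370,::-1]
cv2.imwrite("pics/scene8.png",cv2.resize(a,None,fx=7,fy=7,interpolation=cv2.INTER_CUBIC))
c=camera("wrist");cv2.imwrite("pics/w8.png",c["frame"][:,:,::-1])
```

```text
(no output)
```

View pics/w8.png

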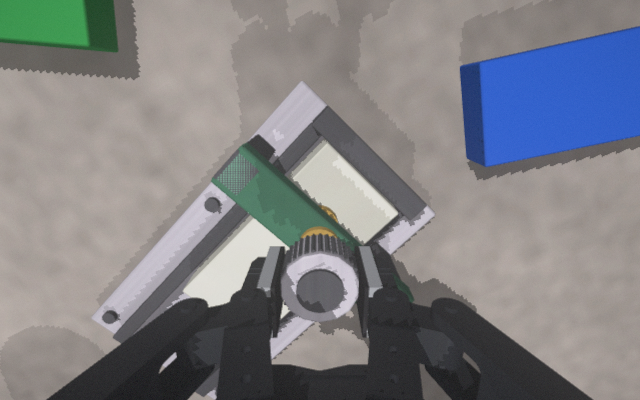

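View pics/scene8.png

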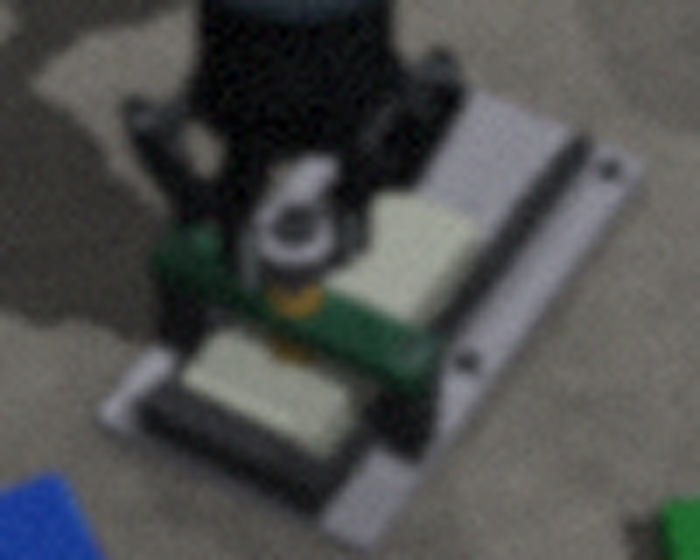

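The head is held centrally at wrist (319,288) and sits visibly lower (scene crop head centre about (293,232), against 221 before). The torque still shows no rise, so I carry on turning.

```bash
python3 -m crank '0 0 0.15 0.08 255;0 0 0.15 0.08 255' >/dev/null; python3 m.py 5;  python3 -m crank '0 0 0.15 0.08 255;0 0 0.15 0.08 255'>/dev/null; python3 m.py 5
```

```text
Mz [ 0.021 -0.014 -0.121 -0.068 -0.05  -0.015] mean -0.041 e6 [-2.146 -2.051  1.91   0.935  0.282  0.023] pos [608.78 -23.06  93.96] yaw 54.77 F [2.8 3.1 4. ] j6 27.85
Mz [ 0.039 -0.069 -0.049 -0.074 -0.091 -0.061] mean -0.051 e6 [-2.13  -2.01   1.893  0.913  0.263  0.021] pos [608.85 -23.1   93.7 ] yaw 45.79 F [2.2 3.  3.4] j6 36.83
```

```bash
python3 -m crank '0 0 0.15 0.08 255;0 0 0.15 0.08 255' >/dev/null; python3 m.py 5
```

```text
Mz [ 0.087 -0.033 -0.053 -0.085 -0.057 -0.051] mean -0.032 e6 [-2.09  -1.656  1.682  0.678  0.085 -0.046] pos [608.94 -23.17  93.53] yaw 36.77 F [2.3 2.9 4. ] j6 45.85
```

```bash
python3 -m crank '0 0 0.1 0.04 255;0 0 0.1 0.04 255' >/dev/null; python3 m.py 5
```

```text
Mz [ 0.087  0.052  0.007 -0.09  -0.001  0.003] mean 0.010 e6 [-0.954 -0.753  0.828  0.305  0.063 -0.008] pos [608.95 -23.23  93.5 ] yaw 32.36 F [1.3 2.7 4.7] j6 50.26
```

```bash
python3 -m crank '0 0 0.1 0.04 255;0 0 0.1 0.04 255' >/dev/null; python3 m.py 6
```

```text
Mz [ 0.165  0.085 -0.016 -0.004 -0.014 -0.003 -0.037] mean 0.025 e6 [-0.92  -0.722  0.853  0.327  0.085  0.014 -0.003] pos [609.   -23.28  93.48] yaw 27.96 F [1.5 2.7 5.2] j6 54.66
```

```bash
python3 -m crank '0 0 0.1 0.04 255;0 0 0.1 0.04 255' >/dev/null; python3 m.py 6
```

```text
Mz [ 0.2    0.08   0.083  0.034  0.018 -0.013  0.024] mean 0.061 e6 [-0.884 -0.687  0.882  0.354  0.111  0.041  0.023] pos [609.03 -23.28  93.48] yaw 23.55 F [1.6 2.2 5.8] j6 59.06
```

```bash
python3 -m crank '0 0 0.1 0.04 255;0 0 0.1 0.04 255' >/dev/null; python3 m.py 6
```

```text
Mz [0.219 0.129 0.096 0.063 0.055 0.042 0.055] mean 0.094 e6 [-0.844 -0.652  0.911  0.379  0.136  0.066  0.049] pos [609.05 -23.35  93.46] yaw 19.16 F [1.5 2.9 5.2] j6 63.46
```

Torque has risen about 0.16 N m above free running, roughly 0.3–0.45 rad past contact, so I stop here. Letting go and rising.

```bash
python3 -m crank '0 0 0 0 200;0 0 0 0 100;0 0 0 0 0;0 0 0 0 0;0 0 0 0 0;0 0 0 0 0'; python3 -m crank '0 0 -20 0 0;0 0 -40 0 0;0 0 -40 0 0;0 0 -40 0 0;0 0 0 0 0'
python3 - <<'E'
from cell import *
from h import *
c=camera("wrist");cv2.imwrite("pics/w9.png",c["frame"][:,:,::-1])
s=get_state();print(s["joints"].round(1),s["contact_force"])
E
```

```text
clock: 24.25
position: [0.608, -0.024, 0.0927]
tool_rot: [179.4, -0.2, 19.4]
contact_force: [-0.0, -0.4, -0.8]
gripper_width: 0.0852
clock: 24.88
position: [0.6065, -0.0229, 0.2364]
tool_rot: [179.4, -0.2, 19.4]
contact_force: [-0.1, 0.7, -0.2]
gripper_width: 0.0852
[-7.6 26.5 79.8 -0.4 73.5 63.2] [-3.31725799e-04  3.48952740e-01 -4.15335724e-01]
```

View pics/w9.png

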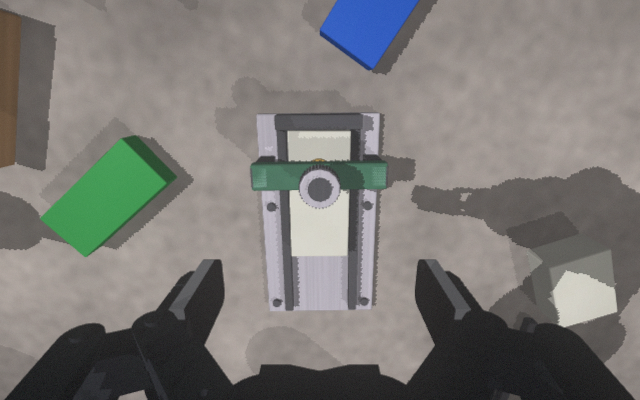

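The wrist view shows the stone's front edge touching the stop at row ~130, its rear edge square at row ~255, and the head centred at (320,188). A last look from the fixed cameras before handing in.

```bash
python3 -m crank '-45 0 -10 0 0;-45 0 -10 0 0;-45 0 -10 0 0;-35 0 0 0 0;0 0 0 0 0'
python3 - <<'E'
from cell import *
from h import *
c=camera("scene");a=c["frame"][160:240,270:370,::-1]
cv2.imwrite("pics/scene9.png",cv2.resize(a,None,fx=7,fy=7,interpolation=cv2.INTER_CUBIC))
c=camera("top");cv2.imwrite("pics/top9.png",c["frame"][:,:,::-1])
E
```

```text
clock: 25.55
position: [0.4375, -0.0794, 0.2593]
tool_rot: [179.8, 0.4, 19.4]
contact_force: [1.1, -0.1, 0.5]
gripper_width: 0.0854
```

View pics/scene9.png

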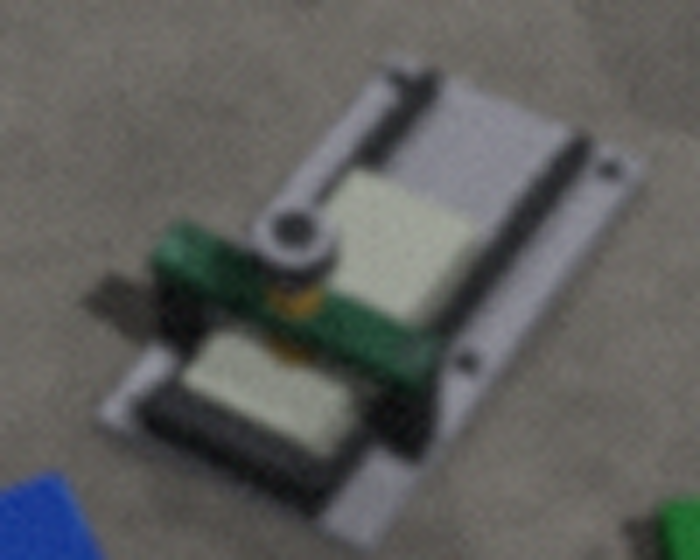

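View pics/top9.png

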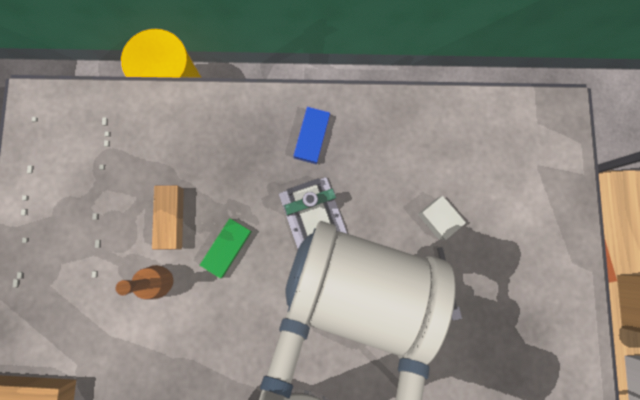

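The scene crop shows the foot down on the stone at (292,352), the head lowered to about (293,235), and the stone against the stop. In the top view the mallet (145,285), packer (167,217), offcut (444,217), and blue and green blocks are where they started. The arm hides most of the chisel there.

Run:
```python
from cell import *
print(sign_off()); print(get_state()["clock"])
```

```text
the job is handed in; nothing more can be done
None
the job is handed in; nothing more can be done
```

The stone is home against the end stop and held by the thumbscrew. I let go, raised the arm clear and handed the job in at about 25.7 s; no verdict was reported.

**Sliding:** I pushed the stone about 60 mm with the closed fingers. It stopped dead at about 15–25 N, and a camera check put its rear edge 95 mm from the bed's open end, which is where it should be when home. The push force also had a sideways part of about 7–10 N. The stone still looked square to the bed afterwards.

**Clamping:** I turned the screw about 3.1 rad clockwise. Contact came at about 2.7–2.8 rad, and I stopped roughly 0.3–0.45 rad past it. The torque had risen about 0.16 N m above free running by then. The moment reading was noisy (about ±0.04 N m), so I also compared the wrist motor's torque, which changed at the same point.

**Last checks:** The final pictures show the foot on the stone, the stone against the stop and the gripper clear. The mallet, packer, offcut and coloured blocks are where they started. The arm hid most of the chisel in the last top view, so I did not confirm its final position, though nothing went near it.

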